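# Move the charged battery pack from the charger to the bench lamp

## Robot

A 6-joint arm with a two-finger parallel gripper is mounted at the origin on a cart in front of the work surface, level with it; the furniture and walls round the work are solid. World frame = base frame: x ahead of the robot, y to its left, z up, the work surface at z = 0. Lengths are in m, angles in rad, forces in N, time in s.
With the tool pointing down it reaches from about 0.35 to 0.775 m from the base axis. Payload 5.5 kg.
Tool frame: the origin (TCP) lies on the mounting face of the last link; the fingertips stand 173 mm ahead of it and the grasp point (between the pads) lies 155 mm ahead of it (env.nose_length is the distance from the TCP to the fingertips, in m); z points along the fingers, y is the line along which they close (so a half turn about z gives the same grasp; the last joint's range is limited). The gripper opens to 85 mm and grips with 20 to 120 N. Pads are 22 mm wide; open, the fingers measure 114 mm over their backs; the gripper's body (76 mm by 85 mm) begins 54 mm behind the grasp point. The pads swing forward as they close: fully open they stand 13 mm farther back than shut.
Start: joints at [-1.476, 0.313, 0.046, 1.304, 0, 1.431], TCP at [0.134, -0.559, 0.405] pointing down, gripper open.
Joint ranges: [-2.76, 2.76], [-0.86, 1.69], [-1.03, 1.26], [-2.2, 2.34], [-1.47, 1.5], [-3.14, 3.14]. Speed limits (rad/s): [2.57, 2.57, 3.14, 3.14, 3.14, 3.14].

## Interface

Orientations are given as a unit quaternion [w, x, y, z].
In Python, from workcell import env, cams, spotter gives the robot as it stands. The module is installed in compiled form; this text tells all that it offers.
- The arm moves only by the shell command python3 -m creep 'ROWS' [FORCE]. ROWS is text: rows parted by semicolons, each of 7 numbers parted by spaces: the shift along the world's x, y, z in cm, then the turn, a rotation vector about the world's x, y, z in degrees, then the closure, from 0 (fully open) to 1 (shut). A call has 1 to 12 rows; each row is the pose to reach, as a shift and turn from the pose commanded when the call began; what a row does not reach only later rows make up. A row lasts 1/8 s, in which the tool goes at most 62.5 mm and 10.7 degrees, less where a joint would pass 70% of its speed; a pose out of reach is approached as far as the arm can. A call with a gripper value outside its range is refused whole. The fingers move at their own pace and stop on an object; FORCE is the grip in N (left out, the last holds). Time passes only in rows, so rows that repeat a pose let the fingers close. It gives the time, the measured TCP pose, the force, the opening and the grip force at its end, in the units of the state.
- env.state(): the state, without advancing time (a new reading comes with each control period).
- cams.read_camera(name): name is "side" or "top"; returns a dict with "pixels" (420x560x3 uint8, blue, green, red), "depth" (420x560 float32, m along the optical axis (not along the pixel's ray), 0 where there is no reading), "mtx" (3x3 intrinsics, pixels), "dist" ([k1, k2, p1, p2, k3] as OpenCV has them; the pictures are not rectified), "extrinsics" (4x4, takes a point from camera to world coordinates). Camera axes: x right, y up, looking along -z (the intrinsics and any distortion apply to the point x, -y, -z); pixel columns grow to the right and rows downward; lengths in m; the calibration is good to about 2 mm. A picture is of the moment at which its call begins.
- env.finish_job(): hands the job in; it is judged then, once.
Trained networks look in a picture, given as the dict that the camera call returned (one of the last four; its "shot" number tells which), for a name from the list of things; names that differ only in an ending like _2 or _b are one class to them, and where a whole thing is asked for, a point or a joint stands for the part that bears it (a point fixed in the world has none). Each returns a list of dicts, best first, with "score" (0 to 1); they miss things now and then, are a little off and sometimes report something else, mostly with a low value. They report only what shows in the picture. A call takes as long as a camera call. They do not tell look-alikes from the thing itself.
- spotter.boxes_of(name, picture): "box" ([left, top, width, height] in pixels, round what is visible of it).
The state is a dict: "t": time; "q": joint angles; "qvel": joint speeds; "joint_efforts": joint torques, N m; "tool_pos": TCP position; "orientation": TCP orientation; "wrist_force": force on the tool from outside, world axes, zero at the start; "ft_torque": the same for the moment, N m; "opening": finger opening in m; "grip_force": force on a finger pad.
Only numpy, scipy, OpenCV 4.12 (cv2) and the standard library are available. Lean on these libraries where they do the work, as an engineer would, in place of code of your own. Each camera call takes 0.05 s, during which the arm holds its last target. There are 200 camera calls.

## Task

The battery pack on the charger is full: take it off and fit it to the bench lamp. Hold in the release buttons on both sides of the pack while you draw it straight back off the charger's rails, then slide it nose first onto the lamp's rails until both catches have clicked home, and let go. Go by feel: do not tug at a catch that still holds, and do not force the pack on the lamp's rails or against their end (a pull or push of 10 to 15 N is plenty, 40 N is too much), and leave the other things on the bench where they are.

Things in the scene. Friction and masses are not known exactly. Their poses are not given: they have to be found in the camera images.
- pack_mid (a point): Middle of the battery pack, a black block 90 mm long (x; +x is the nose that goes onto rails first), 50 wide (y), 56 high, 0.33 kg give or take; 35 mm above its underside, 21 below its top. Level with this point a ribbed grey release button, 24 long and 22 high, stands 4 mm proud on each long side (58 mm over both): squeeze the two together here to free the catches and hold the pack
- pack: The same pack; origin in the middle of its underside, 35 mm below pack_mid, same axes. Its housing begins 12 mm above the underside; below are a neck, 40 mm wide, and a foot flange, 50 wide and 6 thick, both from 15 mm behind the middle to 40 mm ahead of it, nose corners chamfered 5 mm
- pack_nose (a point): Middle of the pack's nose end, the end with the foot under it, 45 mm ahead (+x) of pack_mid; on either dock the nose points to the hump or lamp head
- release_left (a joint): How far the button on the pack's left (+y) side is in: 0 = out, catch 3.5 mm out of the flange; 0.004 m = flush with the housing, catch drawn in. Spring 2.4 N to start, 5.6 N flush. The catch is one piece with the button, square behind and sloped 30 degrees ahead, so it also springs in by itself when the pack is pushed home
- release_right (a joint): The same for the button on the pack's right (-y) side
- charger_home (a point): Where pack_mid lies with the pack home on the charger, as at first: 63 mm above the bench. +x: the way a pack slides on; -x: the way off; z up. Pulled back 55 mm, the pack is off the rails and can be lifted. Both docks: flared lead-ins to 33 mm before home (78 mm over all), a plunger that thrusts the pack back against its catches over the last 9 mm (2 to 4 N), end stop 1.5 mm beyond home
- charger: Black charger screwed to the bench, 172 x 80 mm (116 over its lugs), origin on the bench under charger_home, same axes. Its flat deck, 28 mm above the bench, begins 84 mm before home; two rails from 15 mm before to 44 beyond home, 52 mm apart inside, 62 over all, 10.5 high, with lips over the pack's flange (play 1 mm to each side, 1.5 mm up). Behind them a hump, 52 mm above the bench
- lamp_home (a point): Nominal place of pack_mid when the pack is home on the lamp, 63 mm above the bench; +x: the way a pack slides on; z up. The lamp's rail block is screwed on through slots, so its rails and true home lie up to 6 mm nearer or farther along x than this reading says: find the end by feel, and then let the catches spring out
- lamp: Bench lamp, screwed down: grey foot with a deck like the charger's (28 mm high, from 84 mm before nominal home) and a rail block of the same shape as the charger's rails, empty at first; beyond it a flat lamp head, 130 mm wide, on a bracket, from 75 to 160 mm beyond home, up to 135 mm above the bench. Origin on the bench under lamp_home, same axes. Charger and lamp may stand either way round
- screwdriver_black: Screwdriver with a black handle, 212 mm long, lying between charger and lamp; a bystander
- masking_tape: Roll of masking tape, 101 mm across, 25 mm high, lying flat; a bystander
- sanding_block: Brown sanding block, 126 x 97 x 24 mm; a bystander
- carpenter_pencil: Flat red carpenter's pencil, 178 mm long; a bystander
Things that resemble listed ones, but are neither listed nor needed, are in the scene too. What is shaped like the pack but turquoise is not meant.

How it is judged:
By the outcome, as a careful person would: the job done as asked, in the order asked, and still so for the second after the job is handed in, with the robot touching nothing.
It also fails if it takes over 54 s, if anything falls off the work surface, if the arm or the gripper's body presses on something with over 40 N, if the wrist force passes 120 N, or if a joint passes its speed limit or range.

## Working session

There is one attempt and no reset: what is moved stays moved. The work goes in short steps, Python scripts to look and compute and a shell command to move; the robot and the scene stay as the last step left them, time stands still between calls to the robot, and variables do not carry over. Pictures are saved under pics/ and viewed, at most 10 in all, crops included, and the job is handed in when it is done.

```bash
mkdir -p pics
cat > h.py <<'E'
import numpy as np, cv2
from workcell import env, cams, spotter
def world(p,uv,z=None):
    """pixel -> world, by depth or by plane z"""
    uv=np.atleast_2d(np.float64(uv)); E=np.array(p["extrinsics"])
    n=cv2.undistortPoints(uv[:,None],np.array(p["mtx"]),np.array(p["dist"]))[:,0]
    d=np.c_[n[:,0],-n[:,1],-np.ones(len(n))]
    if z is None:
        s=p["depth"][uv[:,1].round().astype(int),uv[:,0].round().astype(int)]
    else:
        s=(z-E[2,3])/(d@E[:3,:3].T)[:,2]
    return (d*s[:,None])@E[:3,:3].T+E[:3,3]
def cloud(p):
    h,w=p["depth"].shape; u,v=np.meshgrid(np.arange(w),np.arange(h))
    return world(p,np.c_[u.ravel(),v.ravel()]).reshape(h,w,3)
E
python3 - <<'E'
from h import *
for c in("top","side"):
    p=cams.read_camera(c); cv2.imwrite(f"pics/{c}0.png",p["pixels"])
    np.savez(f"{c}0.npz",**{k:p[k] for k in("pixels","depth","mtx","dist","extrinsics")})
    print(c,np.round(p["extrinsics"],2).tolist())
    for n in("pack","charger","lamp","screwdriver_black","masking_tape","sanding_block","carpenter_pencil"):
        for b in spotter.boxes_of(n,p)[:3]:
            x,y,w,h=b["box"]; print(n,round(b["score"],2),np.round(b["box"]).tolist(),world(p,[x+w/2,y+h/2])[0].round(3))
print(env.state())
E
```

```text
top [[0.02, 0.99, -0.14, 0.28], [-1.0, 0.03, 0.03, 0.03], [0.03, 0.14, 0.99, 1.27], [0.0, 0.0, 0.0, 1.0]]
pack 0.79 [213.0, 173.0, 23.0, 32.0] [0.5   0.182 0.082]
pack 0.74 [209.0, 240.0, 24.0, 31.0] [0.298 0.188 0.053]
pack 0.64 [207.0, 160.0, 46.0, 64.0] [0.491 0.163 0.083]
charger 0.69 [206.0, 161.0, 48.0, 62.0] [0.493 0.165 0.081]
lamp 0.75 [321.0, 144.0, 55.0, 83.0] [ 0.532 -0.21   0.032]
screwdriver_black 0.65 [212.0, 171.0, 22.0, 36.0] [0.498 0.187 0.085]
screwdriver_black 0.61 [284.0, 154.0, 5.0, 35.0] [ 0.576 -0.007  0.026]
masking_tape 0.96 [157.0, 148.0, 37.0, 30.0] [0.596 0.358 0.002]
masking_tape 0.67 [213.0, 173.0, 25.0, 32.0] [0.499 0.178 0.087]
sanding_block 0.7 [382.0, 165.0, 35.0, 40.0] [ 0.543 -0.379  0.02 ]
carpenter_pencil 0.62 [155.0, 212.0, 49.0, 16.0] [0.407 0.33  0.012]
side [[-0.99, 0.09, -0.1, 0.32], [-0.13, -0.65, 0.75, 0.9], [0.0, 0.75, 0.66, 0.83], [0.0, 0.0, 0.0, 1.0]]
pack 0.92 [309.0, 316.0, 28.0, 50.0] [0.287 0.43  0.052]
pack 0.77 [294.0, 211.0, 20.0, 27.0] [0.356 0.084 0.057]
pack 0.72 [225.0, 225.0, 41.0, 37.0] [0.494 0.206 0.088]
charger 0.86 [21
[... 393 characters left out ...]
 'q': array([-1.47560862e+00,  3.13145133e-01,  4.61226024e-02,  1.30363413e+00,
        4.44612596e-06,  1.43117775e+00]), 'qvel': array([ 1.41660035e-03,  9.37645520e-05,  2.06215924e-03, -7.69716541e-04,
       -8.89674774e-04, -1.50346924e-03]), 'joint_efforts': array([-7.15625174e-05, -4.80394149e+01,  2.98791969e+01, -5.57857607e-05,
       -5.50116079e-05, -2.86026776e-06]), 'tool_pos': array([ 0.13375845, -0.55923946,  0.40476368]), 'orientation': array([6.98675327e-05, 9.93116161e-01, 1.17133626e-01, 6.71218511e-07]), 'wrist_force': array([0.26514777, 0.07004305, 0.09527351]), 'ft_torque': array([0.04333407, 0.02817208, 0.03233372]), 'grip_force': 0.0, 'opening': 0.0858860539782076}
```

View pics/top0.png

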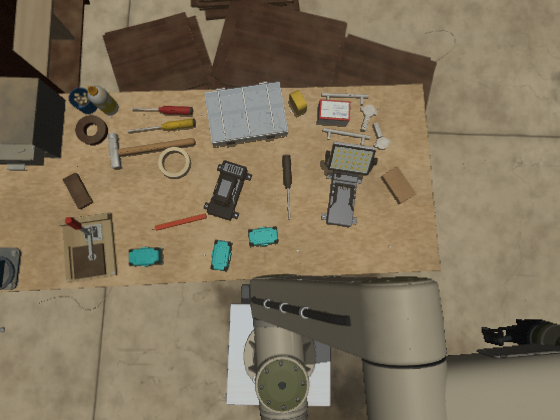

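View pics/side0.png

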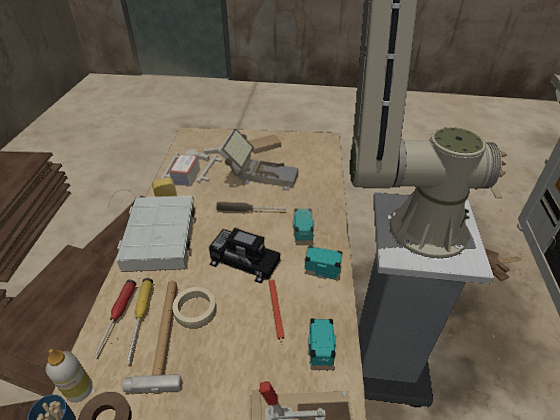

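Candidates: black pack on the charger at top (228,190) / side (240,240). The turquoise look-alikes are at top (221,255), (263,237) and (145,257). By the description I choose the black one, and check it in a close crop.

Run:
```python
from h import *
T=dict(np.load("top0.npz"));S=dict(np.load("side0.npz"))
a=cv2.resize(T["pixels"][150:230,195:265],(490,560),interpolation=cv2.INTER_CUBIC)
b=cv2.resize(T["pixels"][135:235,310:385],None,fx=5.6/1.4,fy=5.6/1.4,interpolation=cv2.INTER_CUBIC)
b=cv2.copyMakeBorder(b,0,560-b.shape[0],0,0,cv2.BORDER_CONSTANT)
cv2.imwrite("pics/crop.png",np.hstack([a,b]))
for n,P in(("T",T),("S",S)):
  C=cloud(P).reshape(-1,3)
  for nm,lo,hi in(("ch",(.36,.08),(.6,.26)),("la",(.36,-.32),(.7,-.1))):
    m=((C[:,:2]>lo)&(C[:,:2]<hi)).all(1)
    for z0,z1 in((.02,.034),(.035,.045),(.045,.06),(.074,.092),(.092,.15)):
        q=C[m&(C[:,2]>z0)&(C[:,2]<z1)]
        if len(q)<8: continue
        (c,wh,ang)=cv2.minAreaRect(q[:,:2].astype(np.float32)*1000)
        print(n,nm,z0,len(q),np.round(c),np.round(wh),round(ang,1),"z",np.median(q[:,2]).round(4))
```

```text
T ch 0.02 454 [502. 183.] [ 80. 165.] 73.7 z 0.0277
T ch 0.035 74 [470. 170.] [222. 110.] 3.9 z 0.0399
T ch 0.045 388 [474. 161.] [256. 114.] 12.0 z 0.0512
T ch 0.074 482 [503. 184.] [55. 90.] 72.3 z 0.0838
T la 0.02 1005 [ 497. -183.] [102. 181.] 85.4 z 0.0286
T la 0.035 258 [ 509. -191.] [184. 102.] 5.9 z 0.038
T la 0.045 17 [ 589. -201.] [151.  12.] 82.7 z 0.0503
T la 0.074 294 [ 591. -200.] [156.  37.] 80.5 z 0.0832
T la 0.092 858 [ 619. -205.] [159.  66.] 83.5 z 0.1138
S ch 0.02 758 [458. 191.] [251. 116.] 25.6 z 0.0292
S ch 0.035 184 [467. 173.] [250.  83.] 26.9 z 0.04
S ch 0.045 488 [474. 159.] [253. 117.] 11.4 z 0.0527
S ch 0.074 589 [499. 184.] [56. 91.] 74.5 z 0.0856
S la 0.02 665 [ 495. -181.] [113. 181.] 78.2 z 0.0285
S la 0.035 206 [ 517. -183.] [129. 132.] 80.7 z 0.0375
S la 0.045 16 [ 599. -139.] [19. 23.] 55.9 z 0.0551
S la 0.074 214 [ 587. -193.] [149.  55.] 64.0 z 0.0832
S la 0.092 552 [ 615. -206.] [164.  58.] 84.3 z 0.1117
```

View pics/crop.png

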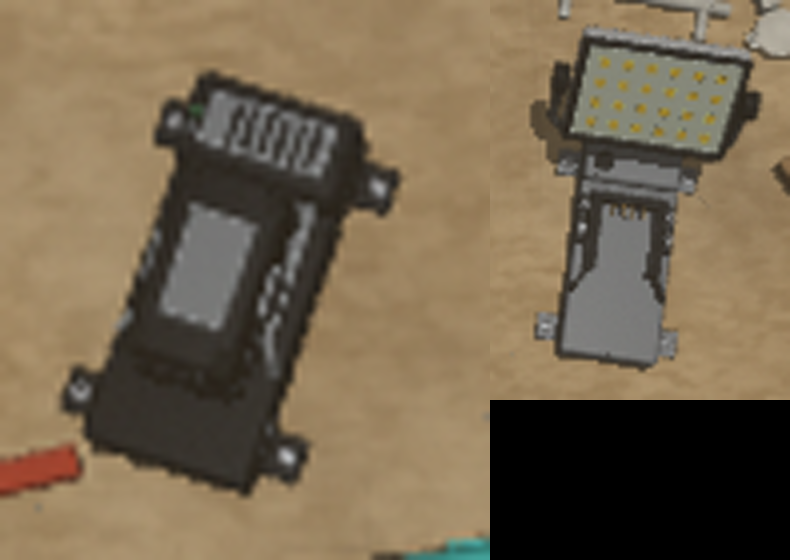

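The crop shows the black pack (about (210,265)) on the charger, hump end up, towards world +x. The lamp's rails are empty (about (630,250)), its head also on the far side. So both docks slide on roughly along +x. Next I refine the poses.

```bash
cat > fit.py <<'E'
from h import *
from scipy.ndimage import map_coordinates
T=dict(np.load("top0.npz"));S=dict(np.load("side0.npz"))
def pca(C,m):
    q=C[m]; c=(q[:,:2].max(0)+q[:,:2].min(0))/2; 
    w,v=np.linalg.eigh(np.cov(q[:,:2].T)); d=v[:,1]*np.sign(v[0,1])
    r=(q[:,:2]-q[:,:2].mean(0))@np.c_[d,[-d[1],d[0]]]
    return q.mean(0).round(4),np.degrees(np.arctan2(d[1],d[0])).round(2),np.percentile(r,[1,99],axis=0).round(4).tolist(),len(q)
for n,P in(("T",T),("S",S)):
    C=cloud(P).reshape(-1,3); m=(np.abs(C[:,:2]-[.5,.184])<.08).all(1)&(abs(C[:,2]-.084)<.006)
    print(n,"pack",*pca(C,m))
def proj(P,X):
    E=np.linalg.inv(P["extrinsics"]); c=X@E[:3,:3].T+E[:3,3]; c=c*[1,-1,-1]
    return cv2.projectPoints(c,np.zeros(3),np.zeros(3),P["mtx"],P["dist"])[0][:,0]
def edges(P,x0,y0,yaw,tag):
    sat=cv2.cvtColor(P["pixels"],cv2.COLOR_BGR2HSV)[...,1].astype(float)
    sat2=cv2.cvtColor(P["pixels"],cv2.COLOR_BGR2GRAY).astype(float)
    for it in range(2):
      res={}
      c,s=np.cos(yaw),np.sin(yaw); R=np.array([[c,-s],[s,c]])
      for side,z in(("L",.028),("R",.028),("R",0.),("L",0.)):
        g=1 if side=="L" else -1
        pts=[]
        for a in np.arange(-.055,.045,.003):
            o=np.arange(-.016,.016,.0005); L=np.c_[np.full(o.shape,a),g*(.04+o)]
            X=np.c_[L@R.T+[x0,y0],np.full(o.shape,z)]; uv=proj(P,X)
            f=map_coordinates(cv2.GaussianBlur(sat,(0,0),.8),uv[:,::-1].T,order=1)+map_coordinates(cv2.GaussianBlur(sat2,(0,0),.8),uv[:,::-1].T,order=1)
            d=np.gradient(f); pts.append((a,g*(.04+o[d.argmax()])))
        pts=np.float32(pts); vx,vy,px,py=cv2.fitLine(pts,cv2.DIST_HUBER,0,1e-3,1e-3).ravel()
        k=vy/vx; res[side+str(z)]=(round(float(np.degrees(yaw+np.arctan(k))),2),round(float(py-k*px),4),round(float(np.std(pts[:,1]-py-k*(pts[:,0]-px))),4))
      # front edge at z=.028 and 0
      for z in(.028,0.):
        pts=[]
        for b in np.arange(-.03,.031,.003):
            o=np.arange(-.016,.016,.0005); L=np.c_[-.084-o,np.full(o.shape,b)]
            uv=proj(P,np.c_[L@R.T+[x0,y0],np.full(o.shape,z)])
            f=map_coordinates(sat,uv[:,::-1].T,order=1)+map_coordinates(sat2,uv[:,::-1].T,order=1)
            pts.append(-.084-o[np.gradient(f).argmax()])
        res["F"+str(z)]=(round(float(np.median(pts)),4),round(float(np.std(pts)),4))
      if it==0: yaw=np.radians(np.median([res[k][0] for k in res if k[0]!="F"]))
    print(tag,"yaw used",np.degrees(yaw).round(2),res)
edges(T,.502,.184,np.radians(-17),"T ch"); edges(S,.502,.184,np.radians(-17),"S ch")
edges(T,.49,-.188,np.radians(-7),"T la"); edges(S,.49,-.188,np.radians(-7),"S la")
for n,P in(("T",T),("S",S)):
    C=cloud(P).reshape(-1,3); m=(np.abs(C[:,:2]-[.45,-.183])<[.11,.06]).all(1)&(C[:,2]>.023)&(C[:,2]<.033)
    q=C[m]; print(n,"lamp deck xmin",np.percentile(q[:,0],[0,1,5]).round(4),"ymin/max",np.percentile(q[:,1],[1,99]).round(4))
E
python3 fit.py
```

```text
T pack [0.5026 0.1829 0.0838] -16.39 [[-0.0434, -0.0241], [0.0443, 0.0252]] 464
S pack [0.4983 0.1858 0.0854] -15.62 [[-0.0423, -0.027], [0.0457, 0.0221]] 537
T ch yaw used -16.27 {'L0.028': (-16.5, 0.0391, 0.0031), 'R0.028': (-15.76, -0.0432, 0.0007), 'R0.0': (-16.15, -0.0396, 0.0038), 'L0.0': (-16.72, 0.0447, 0.0023), 'F0.028': (-0.085, 0.0013), 'F0.0': (-0.083, 0.0012)}
S ch yaw used -14.94 {'L0.028': (-15.2, 0.053, 0.0066), 'R0.028': (-13.11, -0.0361, 0.0057), 'R0.0': (-5.47, -0.0385, 0.008), 'L0.0': (-15.9, 0.0346, 0.0045), 'F0.028': (-0.086, 0.0026), 'F0.0': (-0.076, 0.0032)}
T la yaw used -7.06 {'L0.028': (-7.04, 0.0415, 0.0007), 'R0.028': (-7.09, -0.042, 0.0023), 'R0.0': (-7.18, -0.0476, 0.0006), 'L0.0': (-7.25, 0.038, 0.0036), 'F0.028': (-0.087, 0.001), 'F0.0': (-0.0835, 0.001)}
S la yaw used -8.62 {'L0.028': (-27.48, 0.0423, 0.0088), 'R0.028': (-11.41, -0.0493, 0.0023), 'R0.0': (5.26, -0.0364, 0.01), 'L0.0': (-7.12, 0.0323, 0.0034), 'F0.028': (-0.0915, 0.0023), 'F0.0': (-0.0845, 0.0021)}
T lamp deck xmin [0.4051 0.4079 0.4133] ymin/max [-0.2344 -0.1449]
S lamp deck xmin [0.4024 0.4046 0.4104] ymin/max [-0.2285 -0.1446]
```

```bash
python3 -m creep '5 5 0 0 0 10 0; 9 9 0 0 0 20 0; 13 14 0 0 0 31 0; 17 19 0 0 0 41 0; 21 24 0 0 0 52 0; 25 29 0 0 0 62 0; 28 34 0 0 0 73 0; 31 39 0 0 0 83 0; 33 45 0 0 0 94 0; 34 51 0 0 0 104 0; 35 57 0 0 0 115 0; 36 63 -2 0 0 125 0' 40
```

```text
t: 2.3
tool_pos: [0.4942, 0.0714, 0.3866]
orientation: [0.002, 0.352, 0.936, 0.001]
wrist_force: [0.8, -0.8, 0.1]
opening: 0.0855
grip_force: 0.0
```

```bash
python3 -m creep '0.4 5.5 -3 0 0 10 0; 0.7 11.3 -6 0 0 20 0; 0.7 11.3 -8 0 0 25.2 0; 0.7 11.3 -8 0 0 25.2 0' 40
python3 - <<'E'
from h import *
from scipy.spatial.transform import Rotation as R
s=env.state();q=s["orientation"];print(s["tool_pos"],R.from_quat(np.r_[q[1:],q[0]]).as_matrix().round(4).tolist(),s["q"].round(2))
for c in("side",):
    p=cams.read_camera(c);cv2.imwrite("pics/s1.png",cv2.resize(p["pixels"][150:330,140:380],(800,600)))
E
```

```text
t: 2.8
tool_pos: [0.4995, 0.183, 0.3035]
orientation: [-0.002, 0.142, 0.99, -0.001]
wrist_force: [-0.7, -0.2, -0.1]
opening: 0.0854
grip_force: 0.0
[0.49952086 0.18301928 0.30352473] [[-0.9598, 0.2807, -0.0038], [0.2807, 0.9598, -0.0008], [0.0034, -0.0019, -1.0]] [ 0.2   0.29 -0.25  1.04 -0.    0.48]
```

View pics/s1.png

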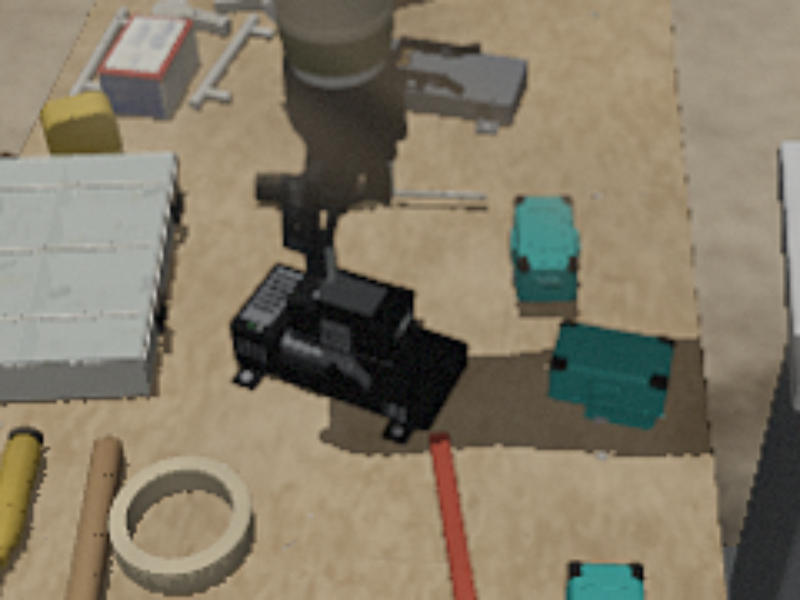

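The crop shows the near finger at (325,265), in line with the pack's button at (335,330), and nothing in the way. I descend.

```bash
python3 -m creep '0 0 -4 0 0 0 0; 0 0 -7 0 0 0 0; 0 0 -8.8 0 0 0 0; 0 0 -8.8 0 0 0 0' 20; python3 -m creep '0 0 0 0 0 0 0.3; 0 0 0 0 0 0 0.5; 0 0 0 0 0 0 0.5' 20
```

```text
t: 3.35
tool_pos: [0.5006, 0.1813, 0.2173]
orientation: [-0.0, 0.144, 0.99, -0.0]
wrist_force: [0.8, 0.8, 0.6]
opening: 0.0855
grip_force: 0.0
t: 3.72
tool_pos: [0.5016, 0.1828, 0.2192]
orientation: [0.002, 0.142, 0.99, 0.001]
wrist_force: [-0.2, 1.3, 5.7]
opening: 0.0494
grip_force: 23.2
```

```bash
python3 -m creep '0 0 0 0 0 0 0.6; 0 0 0 0 0 0 0.6; -0.2 0.06 0 0 0 0 0.6; -0.4 0.12 0 0 0 0 0.6; -0.4 0.12 0 0 0 0 0.6' 40
```

```text
t: 4.35
tool_pos: [0.4975, 0.184, 0.2193]
orientation: [0.002, 0.142, 0.99, 0.001]
wrist_force: [-0.3, 1.5, 6.1]
opening: 0.0496
grip_force: 41.0
```

```bash
python3 -m creep '-0.2 0.06 0.1 0 0 0 0.6; -0.6 0.17 0.1 0 0 0 0.6; -1.1 0.32 0.1 0 0 0 0.6; -1.7 0.5 0.1 0 0 0 0.6' 40;  python3 -m creep '-0.7 0.2 0 0 0 0 0.6; -1.4 0.41 0 0 0 0 0.6; -2.2 0.64 0 0 0 0 0.6;-3 0.88 0 0 0 0 0.6; -3.9 1.14 0 0 0 0 0.6; -4.2 1.23 0 0 0 0 0.6' 40
```

```text
t: 4.85
tool_pos: [0.4807, 0.1889, 0.2193]
orientation: [0.002, 0.142, 0.99, 0.001]
wrist_force: [5.4, 3.2, 3.8]
opening: 0.0496
grip_force: 42.4
t: 5.6
tool_pos: [0.4377, 0.2007, 0.2192]
orientation: [0.001, 0.142, 0.99, -0.0]
wrist_force: [3.2, -1.4, 7.4]
opening: 0.0494
grip_force: 42.9
```

```bash
python3 -m creep '0 0 1 0 0 0 0.6; 0 0 4 0 0 0 0.6; 0 -2 8 0 0 0 0.6; 0 -7 8.5 0 0 2 0.6; -0.3 -12.5 8.5 0 0 4 0.6; -0.6 -18 8.5 0 0 6 0.6; -0.9 -23.5 8.5 0 0 8 0.6; -1.1 -29 8.5 0 0 9.25 0.6; -1.3 -34.5 8.5 0 0 9.25 0.6; -1.4 -38.2 8.5 0 0 9.25 0.6; -1.4 -38.2 8.5 0 0 9.25 0.6' 40
python3 - <<'E'
from h import *
p=cams.read_camera("side");print(env.state()["tool_pos"])
cv2.imwrite("pics/s2.png",cv2.resize(p["pixels"][100:265,180:400],(800,600)))
C=cloud(p).reshape(-1,3);m=(np.abs(C[:,:2]-[.42,-.18])<[.12,.1]).all(1)&(C[:,2]>.14)&(C[:,2]<.16)
p=cams.read_camera("top");np.savez("top1.npz",**{k:p[k] for k in("pixels","depth","mtx","dist","extrinsics")})
cv2.imwrite("pics/t2.png",cv2.resize(p["pixels"][130:265,280:460],(800,600)))
E
```

```text
t: 6.98
tool_pos: [0.4224, -0.1832, 0.3022]
orientation: [-0.002, 0.064, 0.998, 0.0]
wrist_force: [0.3, -0.1, -4.1]
opening: 0.0497
grip_force: 43.8
[ 0.42223912 -0.18173625  0.30211267]
```

View pics/s2.png

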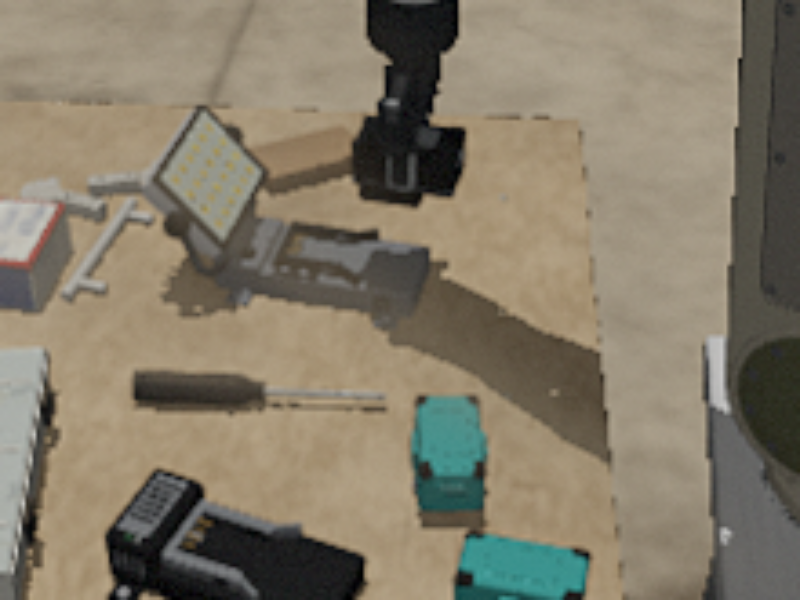

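The crop shows the pack held level at (410,165), the charger empty at (240,550), and the lamp's rails free at (330,245). I back off 15 mm, lower onto the lamp's deck and check the contact.

```bash
python3 -m creep '-1.5 0.2 -3 0 0 0 0.6; -1.5 0.2 -6.5 0 0 0 0.6; -1.5 0.2 -7.8 0 0 0 0.6; -1.5 0.2 -8.3 0 0 0 0.6; -1.5 0.2 -8.4 0 0 0 0.6; -1.5 0.2 -8.4 0 0 0 0.6' 40
python3 - <<'E'
from h import *
a=[];s=env.state();print(s["tool_pos"],s["wrist_force"])
E
python3 -m creep '0.5 -0.06 0 0 0 0 0.6; 1 -0.12 0 0 0 0 0.6; 1.5 -0.19 0 0 0 0 0.6; 1.5 -0.19 0 0 0 0 0.6' 40
```

```text
t: 7.82
tool_pos: [0.4091, -0.1794, 0.2201]
orientation: [0.001, 0.062, 0.998, -0.0]
wrist_force: [0.1, -0.4, -4.7]
opening: 0.0494
grip_force: 43.9
[ 0.40910428 -0.17941833  0.22007803] [ 0.06208609 -0.36276406 -4.74487237]
t: 8.32
tool_pos: [0.4242, -0.1813, 0.2193]
orientation: [0.0, 0.062, 0.998, -0.0]
wrist_force: [0.4, 0.6, -2.3]
opening: 0.0497
grip_force: 44.2
```

```bash
python3 -m creep '0.4 -0.05 -0.05 0 0 0 0.6; 0.8 -0.1 -0.05 0 0 0 0.6; 1.2 -0.15 -0.05 0 0 0 0.6; 1.6 -0.2 -0.05 0 0 0 0.6' 40; python3 -m creep '0.4 -0.05 0 0 0 0 0.6; 0.8 -0.1 0 0 0 0 0.6; 1.2 -0.15 0 0 0 0 0.6' 40
```

```text
t: 8.82
tool_pos: [0.4398, -0.1833, 0.2193]
orientation: [0.0, 0.062, 0.998, -0.0]
wrist_force: [-3.4, 0.4, 7.1]
opening: 0.0496
grip_force: 45.3
t: 9.2
tool_pos: [0.4519, -0.1848, 0.2193]
orientation: [0.0, 0.062, 0.998, -0.0]
wrist_force: [-3.3, 0.1, 6.3]
opening: 0.0498
grip_force: 45.3
```

```bash
python3 -m creep '0.4 -0.05 0.03 0 0 0 0.6; 0.8 -0.1 0.03 0 0 0 0.6; 1.2 -0.15 0.03 0 0 0 0.6; 1.6 -0.2 0.03 0 0 0 0.6; 1.6 -0.2 0.03 0 0 0 0.6' 40; python3 -m creep '0.3 -0.04 0 0 0 0 0.6; 0.6 -0.07 0 0 0 0 0.6;0.6 -0.07 0 0 0 0 0.6' 40
```

```text
t: 9.82
tool_pos: [0.4683, -0.1868, 0.2193]
orientation: [0.001, 0.062, 0.998, -0.0]
wrist_force: [-0.1, -0.4, 4.1]
opening: 0.0499
grip_force: 45.1
t: 10.2
tool_pos: [0.4738, -0.1875, 0.2193]
orientation: [0.0, 0.062, 0.998, -0.0]
wrist_force: [-2.5, -0.5, 4.7]
opening: 0.0496
grip_force: 45.1
```

```bash
for i in 1 2; do python3 -m creep '0.1 -0.012 0 0 0 0 0.6; 0.2 -0.025 0 0 0 0 0.6; 0.3 -0.037 0 0 0 0 0.6; 0.3 -0.037 0 0 0 0 0.6' 40 | grep -E "tool|wrist"; done
```

```text
tool_pos: [0.4765, -0.1878, 0.2193]
wrist_force: [-3.4, -1.4, 6.1]
tool_pos: [0.4795, -0.1882, 0.2193]
wrist_force: [-2.7, -0.0, 4.9]
```

```bash
python3 -m creep '0.1 -0.012 0 0 0 0 0.6; 0.2 -0.025 0 0 0 0 0.6; 0.2 -0.025 0 0 0 0 0.6' 40 | grep -E "tool|wrist"; python3 -m creep '0.1 -0.012 0 0 0 0 0.6; 0.2 -0.025 0 0 0 0 0.6; 0.2 -0.025 0 0 0 0 0.6' 40 | grep -E "tool|wrist"
```

```text
tool_pos: [0.4809, -0.1883, 0.2193]
wrist_force: [-5.7, -1.1, 9.4]
tool_pos: [0.4828, -0.1885, 0.2194]
wrist_force: [-5.8, -0.7, 9.9]
```

```bash
python3 -m creep '0.1 -0.012 0 0 0 0 0.6; 0.2 -0.025 0 0 0 0 0.6; 0.2 -0.025 0 0 0 0 0.6' 40 | grep -E "tool|wrist"
```

```text
tool_pos: [0.4847, -0.1887, 0.2194]
wrist_force: [-6.7, 0.2, 9.2]
```

The plunger came in at about x = 0.480, so I expect the end at about 0.490.

```bash
python3 -m creep '0.1 -0.012 0 0 0 0 0.6; 0.2 -0.025 0 0 0 0 0.6; 0.2 -0.025 0 0 0 0 0.6' 40 | grep -E "tool|wrist"; python3 -m creep '0.1 -0.012 0 0 0 0 0.6; 0.1 -0.012 0 0 0 0 0.6' 40 | grep -E "tool|wrist"
```

```text
tool_pos: [0.4865, -0.189, 0.2194]
wrist_force: [-6.6, -0.6, 11.1]
tool_pos: [0.4874, -0.1891, 0.2194]
wrist_force: [-7.7, -1.0, 10.8]
```

```bash
python3 -m creep '0.1 -0.012 0 0 0 0 0.6; 0.1 -0.012 0 0 0 0 0.6' 40 | grep -E "tool|wrist"
```

```text
tool_pos: [0.4884, -0.1892, 0.2194]
wrist_force: [-7.7, -0.7, 11.3]
```

```bash
python3 -m creep '0.1 -0.012 0 0 0 0 0.6; 0.1 -0.012 0 0 0 0 0.6' 40 | grep -E "tool|wrist"
```

```text
tool_pos: [0.4893, -0.1893, 0.2194]
wrist_force: [-8.5, -0.2, 10.9]
```

```bash
python3 -m creep '0.1 -0.012 0 0 0 0 0.6; 0.1 -0.012 0 0 0 0 0.6' 40 | grep -E "tool|wrist"
```

```text
tool_pos: [0.4903, -0.1894, 0.2194]
wrist_force: [-9.0, -1.3, 11.6]
```

```bash
python3 -m creep '0.1 -0.012 0 0 0 0 0.6; 0.1 -0.012 0 0 0 0 0.6' 40 | grep -E "tool|wrist"
```

```text
tool_pos: [0.4908, -0.1894, 0.2194]
wrist_force: [-11.1, -0.6, 13.2]
```

```bash
python3 -m creep '0.05 -0.006 0 0 0 0 0.6; 0.05 -0.006 0 0 0 0 0.6' 40 | grep -E "tool|wrist"
```

```text
tool_pos: [0.491, -0.1894, 0.2195]
wrist_force: [-12.2, -0.6, 14.9]
```

The end stop is felt at x ≈ 0.491, 10.5 mm after the plunger, as described. I open slowly so the catches spring out.

```bash
python3 -m creep '0 0 0 0 0 0 0.4; 0 0 0 0 0 0 0.38; 0 0 0 0 0 0 0.36; 0 0 0 0 0 0 0.34' 20;  python3 -m creep '0 0 0 0 0 0 0.3; 0 0 0 0 0 0 0.2; 0 0 0 0 0 0 0.1; 0 0 0 0 0 0 0' 20
```

```text
t: 14.7
tool_pos: [0.4922, -0.1893, 0.218]
orientation: [-0.001, 0.062, 0.998, 0.0]
wrist_force: [-4.5, -0.4, -1.2]
opening: 0.0566
grip_force: 3.0
t: 15.2
tool_pos: [0.4933, -0.1897, 0.2192]
orientation: [0.0, 0.062, 0.998, -0.0]
wrist_force: [0.3, -0.4, -0.1]
opening: 0.0852
grip_force: 0.0
```

```bash
python3 -m creep '0 0 2 0 0 0 0; 0 0 6 0 0 0 0; 0 0 12 0 0 0 0; -4 8 14 0 0 0 0; -6 14 14 0 0 0 0; -8 20 14 0 0 0 0; -10 26 14 0 0 0 0; -10 26 14 0 0 0 0' 20
python3 - <<'E'
from h import *
import runpy
ims=[]
for c in("top","side"):
    p=cams.read_camera(c);C=cloud(p).reshape(-1,3)
    m=(np.abs(C[:,:2]-[.488,-.188])<.07).all(1)&(abs(C[:,2]-.084)<.006)&(C[:,0]<.55);q=C[m]
    w,v=np.linalg.eigh(np.cov(q[:,:2].T));d=v[:,1]*np.sign(v[0,1])
    print(c,q.mean(0).round(4),np.degrees(np.arctan2(d[1],d[0])).round(1),len(q))
    k=p["pixels"][135:235,310:385] if c=="top" else p["pixels"][120:200,200:310]
    ims.append(cv2.resize(k,(400,533) if c=="top" else (400,291),interpolation=cv2.INTER_CUBIC))
ims[1]=cv2.copyMakeBorder(ims[1],0,242,0,0,cv2.BORDER_CONSTANT)
cv2.imwrite("pics/end.png",np.hstack(ims))
E
```

```text
t: 16.2
tool_pos: [0.3914, 0.0725, 0.3593]
orientation: [0.0, 0.061, 0.998, 0.0]
wrist_force: [0.5, -0.8, 0.5]
opening: 0.0857
grip_force: 0.0
top [ 0.4885 -0.1887  0.0837] -7.7 451
side [ 0.4867 -0.1847  0.0838] -8.4 250
```

View pics/end.png

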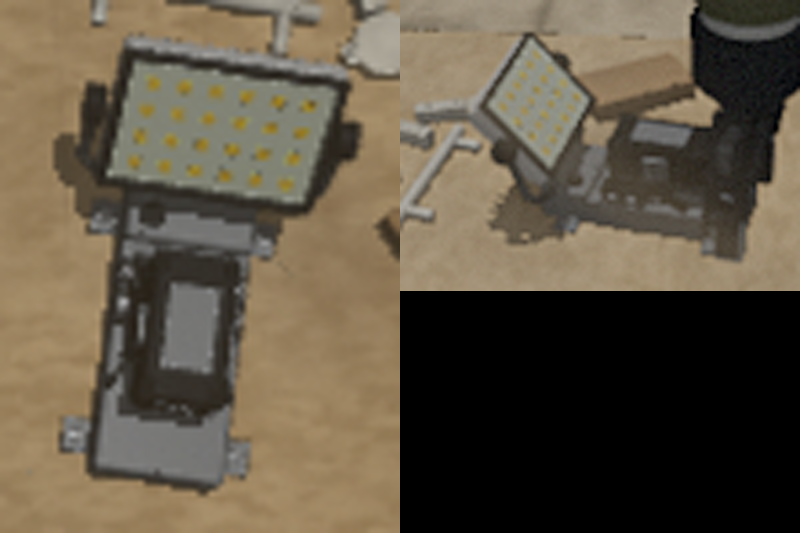

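The pictures show the pack seated on the lamp's rails, at left (185,330), square to the foot and close to its stop. I check by feel: closed fingertips press its rear end gently, which also seats any catch that is still in.

```bash
python3 -m creep '0.3 -5.5 0 0 0 0 0.4; 0.6 -11 0 0 0 0 1; 1 -16.5 0 0 0 0 1; 1.4 -21 0 0 0 0 1; 1.6 -25 0 0 0 0 1; 1.6 -25 -5 0 0 0 1; 1.6 -25 -10 0 0 0 1; 1.6 -25 -13 0 0 0 1; 1.6 -25 -13.4 0 0 0 1; 1.6 -25 -13.4 0 0 0 1' 20; python3 -m creep '0.4 -0.05 0 0 0 0 1; 0.8 -0.1 0 0 0 0 1; 0.8 -0.1 0 0 0 0 1' 20 | grep -E "tool|wrist"
```

```text
t: 17.55
tool_pos: [0.4094, -0.1804, 0.2256]
orientation: [0.0, 0.062, 0.998, -0.0]
wrist_force: [0.1, 0.1, -0.1]
opening: 0.0
grip_force: 0.0
tool_pos: [0.4178, -0.1809, 0.2258]
wrist_force: [0.1, 0.6, -0.1]
```

```bash
python3 -m creep '0.2 -0.025 0 0 0 0 1; 0.4 -0.05 0 0 0 0 1; 0.4 -0.05 0 0 0 0 1' 20 | grep -E "tool|wrist"; python3 -m creep '0.2 -0.025 0 0 0 0 1; 0.2 -0.025 0 0 0 0 1' 20 | grep -E "tool|wrist"
```

```text
tool_pos: [0.4211, -0.1812, 0.225]
wrist_force: [0.1, -0.5, -0.6]
tool_pos: [0.4232, -0.1815, 0.225]
wrist_force: [-0.3, -0.6, -1.7]
```

```bash
python3 -m creep '0.2 -0.025 0 0 0 0 1; 0.4 -0.05 0 0 0 0 1; 0.4 -0.05 0 0 0 0 1' 20 | grep -E "tool|wrist"; python3 -m creep '0.2 -0.025 0 0 0 0 1; 0.2 -0.025 0 0 0 0 1' 20 | grep -E "tool|wrist"
```

```text
tool_pos: [0.4272, -0.182, 0.225]
wrist_force: [-0.3, -0.3, -1.0]
tool_pos: [0.4292, -0.1822, 0.225]
wrist_force: [0.3, 0.1, 0.1]
```

```bash
python3 -m creep '0.1 -0.012 0 0 0 0 1; 0.2 -0.025 0 0 0 0 1' 20 | grep -E "tool|wrist"; python3 -m creep '0.1 -0.012 0 0 0 0 1; 0.1 -0.012 0 0 0 0 1' 20 | grep -E "tool|wrist"
```

```text
tool_pos: [0.4311, -0.1825, 0.225]
wrist_force: [-0.7, 0.3, -0.6]
tool_pos: [0.4321, -0.1826, 0.225]
wrist_force: [-0.0, -0.2, 1.0]
```

```bash
python3 -m creep '0.1 -0.012 0 0 0 0 1; 0.1 -0.012 0 0 0 0 1' 20 | grep -E "tool|wrist"; python3 -m creep '0.1 -0.012 0 0 0 0 1; 0.1 -0.012 0 0 0 0 1' 20 | grep -E "tool|wrist"
```

```text
tool_pos: [0.4331, -0.1827, 0.225]
wrist_force: [0.4, -0.2, -0.2]
tool_pos: [0.4337, -0.1827, 0.2249]
wrist_force: [-2.9, 0.2, 2.7]
```

```bash
python3 -m creep '0.1 -0.012 0 0 0 0 1; 0.1 -0.012 0 0 0 0 1' 20 | grep -E "tool|wrist"; python3 -m creep '0.1 -0.012 0 0 0 0 1; 0.1 -0.012 0 0 0 0 1' 20 | grep -E "tool|wrist"
```

```text
tool_pos: [0.4341, -0.1826, 0.2248]
wrist_force: [-5.3, 0.5, 4.6]
tool_pos: [0.4349, -0.1826, 0.2248]
wrist_force: [-7.0, 1.0, 4.7]
```

```bash
python3 -m creep '0.1 -0.012 0 0 0 0 1; 0.1 -0.012 0 0 0 0 1' 20 | grep -E "tool|wrist"
```

```text
tool_pos: [0.4357, -0.1827, 0.2248]
wrist_force: [-8.1, 0.7, 6.0]
```

```bash
python3 -m creep '0.1 -0.012 0 0 0 0 1; 0.1 -0.012 0 0 0 0 1' 20 | grep -E "tool|wrist"
```

```text
tool_pos: [0.436, -0.1827, 0.2247]
wrist_force: [-10.4, -0.1, 7.5]
```

The rear end gave about 2 mm, then met the stop: the pack sits caught at home. I withdraw, check once more and hand in.

```bash
python3 -m creep '-0.5 0.06 0 0 0 0 1; -2 0.25 0 0 0 0 1; -3 0.37 2 0 0 0 1; -3 0.37 8 0 0 0 1; -3 0.37 14 0 0 0 1; -3 4 16 0 0 0 1; -3 9 16 0 0 0 1; -3 14 16 0 0 0 1; -3 19 16 0 0 0 1; -3 19 16 0 0 0 1' 20 | grep -E "t:|wrist"
python3 - <<'E'
from h import *
p=cams.read_camera("top");C=cloud(p).reshape(-1,3)
q=C[(np.abs(C[:,:2]-[.488,-.188])<.07).all(1)&(abs(C[:,2]-.084)<.006)&(C[:,0]<.55)]
print(q.mean(0).round(4),len(q)); cv2.imwrite("pics/final.png",p["pixels"])
E
```

```text
t: 22.42
wrist_force: [0.6, 0.1, -0.4]
[ 0.4883 -0.1885  0.0839] 453
```

View pics/final.png

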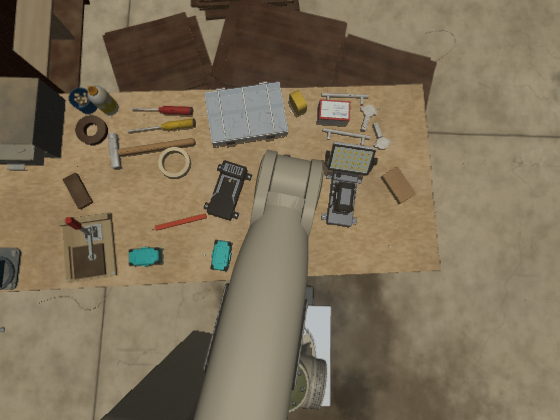

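The picture shows the pack on the lamp at (343,195), in the same place after the push, the charger empty at (228,190), and the bystanders in view unmoved; the arm hides the screwdriver.

```bash
python3 -c "
from workcell import env
print(env.finish_job())"
```

```text
the job is handed in; nothing more can be done
None
```

The pack is off the charger and fitted to the lamp, and the job was handed in at about 22 s; a gentle push on its rear end gave about 2 mm before the stop, so I take both catches as home, though I could not check each one separately.

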